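# Stroke the bolt covers home along a curved rail

## Robot

A 7-joint arm with a two-finger parallel gripper is mounted at the origin on a cart in front of the work surface, level with it; the furniture and walls round the work are solid. World frame = base frame: x ahead of the robot, y to its left, z up, the work surface at z = 0. Lengths are in m, angles in degrees, forces in N, time in s.
With the tool pointing down it reaches from about 0.425 to 0.875 m from the base axis. Payload 9.9 kg.
Tool frame: the origin (TCP) lies at the very end of the fingers, on their centre line; the grasp point (between the pads) lies 19 mm behind it; z points along the fingers, x is the direction in which the jaws open and shut, and the axes are right-handed (so a half turn about z gives the same grasp; the last joint's range is limited). The gripper opens to 85 mm and grips with 20 to 120 N. Pads are 22 mm wide; open, the fingers measure 114 mm over their backs; the gripper's body (76 mm by 85 mm) begins 54 mm behind the grasp point. The pads swing forward as they close: fully open they stand 13 mm farther back than shut.
Start: joints at [70.657, 32.985, 1.427, 82.34, -0.859, 64.687, -3.237], TCP at [0.169, -0.653, 0.231] pointing down, gripper open.
Joint ranges: [-157.87, 157.87], [-19.46, 123.44], [-87.15, 90], [11.01, 140.99], [-62.26, 242.26], [9.8, 113.94], [-161.44, 161.44]. Speed limits (degrees/s): [127.2, 127.2, 172.46, 172.46, 180, 180, 180].

## Interface

Orientations are given as [roll, pitch, yaw] about the fixed x, y, z axes, in that order (R = Rz(yaw) Ry(pitch) Rx(roll)).
In Python, from plant import read_state, capture, hand_in gives the robot as it stands.
- The arm moves only by the tool play_rows, never from a script. Its argument "commands" is a list of rows, each a list of 2 entries, a list of its own where there are three numbers: the shift along the tool's x, y, z in m, then the turn, a rotation vector about the tool's x, y, z in rad. In form: [[[tx, ty, tz], [rx, ry, rz]], ...]. A call has 1 to 20 rows; each row shifts and turns the commanded pose from where the row before left it, along the tool's axes as they then stand; what a row does not reach is not made up. A row lasts 1/10 s, in which the tool goes at most 50 mm and 8.59 degrees, less where a joint would pass 70% of its speed; a pose out of reach is approached as far as the arm can. A call with a gripper value outside its range is refused whole. "gripper" is the gripper's target within -1 to 1 (shut at 1, half-way at 0, fully open at -1), set as the call begins (left out, the last holds). The fingers move at their own pace and stop on an object; "newtons" is the grip in N (left out, the last holds). Time passes only in rows, so rows that do not move let the fingers close. It gives the time, the measured TCP pose, the force and the opening at its end, in the units of the state.
- read_state(): the state, without advancing time (a new reading comes with each control period).
- capture(name): name is "scene" or "side" or "wrist"; returns a dict with "pixels" (420x560x3 uint8, red, green, blue), "depth" (420x560 float32, m along the optical axis (not along the pixel's ray), 0 where there is no reading), "camera_matrix" (3x3 intrinsics, pixels), "position" and "attitude" of the camera in the world. Camera axes: x right, y down, z forward; pixel columns grow to the right and rows downward; lengths in m; the calibration is good to about 2 mm. A picture is of the moment at which its call begins.
- hand_in(): hands the job in, once; it reports no verdict.
The state is a dict: "time": time; "q": joint angles; "joint_vel": joint speeds; "effort": joint torques, N m; "ee_pos": TCP position; "tool_rot": TCP orientation; "contact_force": force on the tool from outside, world axes, zero at the start; "torque": the same for the moment, N m; "grip_width": finger opening in m.
Only numpy, scipy, OpenCV 4.12 (cv2) and the standard library are available. Lean on these libraries where they do the work, as an engineer would, in place of code of your own. Each camera call takes 0.05 s, during which the arm holds its last target.

## Task

Six domed cover buttons stand proud in the bolt holes along the curved wooden rail. With closed fingertips, stroke lightly along the row in a single pass, starting at the end with the tenon and finishing at the plain end, so that each cover in turn is pressed in flush or nearly flush; do not skip any, and do not lift away from the row or leave its curve on the way. Leave the rail lying where it is - it is not to be lifted or pushed along - and do not disturb the other things on the bench.

Things in the scene. Friction and masses are not known exactly. Their poses are not given: they have to be found in the camera images.
- rail: Curved wooden rail lying loose on the bench, 72 wide, 34 thick, 300 mm long, 1.2 kg. Origin on its underside below the middle of the row; z up. Its middle line is an arc of 200 mm radius about x=-200 mm, y=0 of its frame (outer, bulging side to +x), from -0.74 to +0.74 rad. The +y end carries a tenon (tongue 30 mm wide, 14 mm thick, 29 mm long, at half height); the other end is plain.
- spot_1 (a point): Point on the rail's top surface (34 mm above the bench) at the centre of cover 1 (round domed wooden button, 32 mm across; covers 1 to 6 sit 40 mm apart along the arc, numbered from the tenon end), the one next to the tenon. It belongs to the rail and does not sink with the cover.
- spot_2 (a point): Point on the rail's top surface (34 mm above the bench) at the centre of cover 2 (round domed wooden button, 32 mm across; covers 1 to 6 sit 40 mm apart along the arc, numbered from the tenon end). It belongs to the rail and does not sink with the cover.
- spot_3 (a point): Point on the rail's top surface (34 mm above the bench) at the centre of cover 3 (round domed wooden button, 32 mm across; covers 1 to 6 sit 40 mm apart along the arc, numbered from the tenon end). It belongs to the rail and does not sink with the cover.
- spot_4 (a point): Point on the rail's top surface (34 mm above the bench) at the centre of cover 4 (round domed wooden button, 32 mm across; covers 1 to 6 sit 40 mm apart along the arc, numbered from the tenon end). It belongs to the rail and does not sink with the cover.
- spot_5 (a point): Point on the rail's top surface (34 mm above the bench) at the centre of cover 5 (round domed wooden button, 32 mm across; covers 1 to 6 sit 40 mm apart along the arc, numbered from the tenon end). It belongs to the rail and does not sink with the cover.
- spot_6 (a point): Point on the rail's top surface (34 mm above the bench) at the centre of cover 6 (round domed wooden button, 32 mm across; covers 1 to 6 sit 40 mm apart along the arc, numbered from the tenon end), the one next to the plain end. It belongs to the rail and does not sink with the cover.
- cover_1 (a joint): How far cover 1 has been pressed in, m: about 0 (0 to 1.2 mm) at the start, 0.008 at its stop; home from 0.004. Slides straight down against about 2 N of friction, has no spring, stays where it is left. At 0 the dome rises from the rail's surface at its rim to 7 mm above it in the middle; at 0.007 the crown is level with the rail.
- cover_2 (a joint): How far cover 2 has been pressed in, m: about 0 (0 to 1.2 mm) at the start, 0.008 at its stop; home from 0.004. As cover 1.
- cover_3 (a joint): How far cover 3 has been pressed in, m: about 0 (0 to 1.2 mm) at the start, 0.008 at its stop; home from 0.004. As cover 1.
- cover_4 (a joint): How far cover 4 has been pressed in, m: about 0 (0 to 1.2 mm) at the start, 0.008 at its stop; home from 0.004. As cover 1.
- cover_5 (a joint): How far cover 5 has been pressed in, m: about 0 (0 to 1.2 mm) at the start, 0.008 at its stop; home from 0.004. As cover 1.
- cover_6 (a joint): How far cover 6 has been pressed in, m: about 0 (0 to 1.2 mm) at the start, 0.008 at its stop; home from 0.004. As cover 1.
- wing_bolt_a: Bystander: steel wing bolt, 41x50x14 mm, lying loose in the hollow of the curved rail. Origin at the centre of its underside.
- wing_bolt_b: Bystander: steel wing bolt, 41x50x14 mm, lying loose past the plain end of the rail. Origin at the centre of its underside.
- pencil: Bystander: carpenter's pencil, 9x178x8 mm, long along its y, loose beside the outer curve of the rail. Origin at the centre of its underside.
- mug: Bystander: enamel mug, 69x94x81 mm, standing at the left. Origin at the centre of its underside.
- block_plane: Bystander: small iron block plane, 46x150x54 mm, at the left. Origin at the centre of its underside.
- glue_tube: Bystander: part-used glue tube, 31x122x24 mm, at the left. Origin at the centre of its underside.
- tin_small: Bystander: small dark tin, 53 mm across, 50 mm high, at the right. Origin at the centre of its underside.

How it is judged (in metres and radians):
On the way, in this order (a step that is already met when the one before it is completed fails the run):
1. cover 1 is pressed home (at least 4 mm in) (value of joint cover_1 above 0.004 m).
2. cover 2 is pressed home (at least 4 mm in) (value of joint cover_2 above 0.004 m).
3. cover 3 is pressed home (at least 4 mm in) (value of joint cover_3 above 0.004 m).
4. cover 4 is pressed home (at least 4 mm in) (value of joint cover_4 above 0.004 m).
5. cover 5 is pressed home (at least 4 mm in) (value of joint cover_5 above 0.004 m).
6. cover 6 is pressed home (at least 4 mm in) (value of joint cover_6 above 0.004 m).
At the end, for the whole second after the job is handed in: All six covers are pressed in by at least 4 mm of their 8 mm travel, the rail lies flat and at rest within 25 mm of where it was, and every bystander is within 20 mm of where it was (value of joint each of cover_1, cover_2, cover_3, cover_4, cover_5, cover_6 above 0.004 m and distance of rail from where it was at the start of the episode below 0.025 m and height (world z) of rail below 0.006 m and angle between rail's own z axis and vertical below 0.05 rad and linear speed of rail below 0.01 m/s and distance of each of wing_bolt_a, wing_bolt_b, pencil, mug, block_plane, glue_tube, tin_small from where it was at the start of the episode below 0.02 m); the robot touches nothing.
It fails at once if once cover 1 is home, and until cover 6 is home, the fingertips rise more than about 35 mm above the rail or the grasp point strays more than 40 mm (seen from above) from every cover (value of joint cover_1 above 0.004 m and not (value of joint cover_6 above 0.004 m) and (z of the grasp point in the frame of rail above 0.088 m or (horizontal distance between the grasp point and spot_1 above 0.04 m and horizontal distance between the grasp point and spot_2 above 0.04 m and horizontal distance between the grasp point and spot_3 above 0.04 m and horizontal distance between the grasp point and spot_4 above 0.04 m and horizontal distance between the grasp point and spot_5 above 0.04 m and horizontal distance between the grasp point and spot_6 above 0.04 m))).
It fails at once if the rail is lifted or tipped (height (world z) of rail above 0.012 m or angle between rail's own z axis and vertical above 0.12 rad).
It fails at once if the rail is pushed more than 25 mm (distance of rail from where it was at the start of the episode above 0.025 m).
It fails at once if the fingers press on the rail and its covers with more than 40 N (contact force between the fingers and rail above 40 N).
It fails at once if a bystander is moved more than 20 mm (distance of any of wing_bolt_a, wing_bolt_b, pencil, mug, block_plane, glue_tube, tin_small from where it was at the start of the episode above 0.02 m).
It also fails if it takes over 51 s, if anything falls off the work surface, if the arm or the gripper's body presses on something with over 40 N, if the wrist force passes 120 N, or if a joint passes its speed limit or range.

## Working session

There is one attempt and no reset: what is moved stays moved. The work goes in short steps, Python scripts to look and compute and a tool call to move; the robot and the scene stay as the last step left them, time stands still between calls to the robot, and variables do not carry over. Pictures are saved under pics/ and viewed, and the job is handed in when it is done.

Besides the shell and the picture viewer there is one more tool, called after ">>>" as name([rows], argument=value, ...), one row to a line, values as JSON. play_rows: Moves the arm, as the interface text tells. Its arguments: {"type":"object","properties":{"commands":{"type":"array","items":{"type":"array"}},"gripper":{"type":"number"},"newtons":{"type":"number"}},"required":["commands"]}

```bash
mkdir -p pics; ls; python3 - <<'E'
from plant import read_state, capture
import cv2,numpy as np
s=read_state();print(s)
for n in("scene","side"):
    c=capture(n);cv2.imwrite(f"pics/{n}0.png",c["pixels"][:,:,::-1]);np.savez(f"{n}0.npz",**c)
    print(n,c["camera_matrix"],c["position"],c["attitude"])
E
```

```text
pics
{'time': 0.0, 'q': array([70.65557011, 33.03225057,  1.42459249, 82.38650399, -0.8589475 ,
       64.68616861, -3.23754052]), 'joint_vel': array([ 0.07384403,  0.02060337,  0.02910157, -0.05524945,  0.1307563 ,
       -0.03830779, -0.02991913]), 'effort': array([ 1.49576917e-04, -7.65767097e+01,  2.25038365e+00, -2.85967308e+01,
        1.53218309e-02,  1.25624184e-02,  2.69322510e-05]), 'ee_pos': array([ 0.16937546, -0.65293703,  0.23044748]), 'tool_rot': array([ 1.79994029e+02,  9.41425463e-02, -7.54560819e+01]), 'contact_force': array([-0.42612295,  0.52999998,  0.76100548]), 'torque': array([-8.95917326e-03,  1.09523718e-03, -5.91368958e-05]), 'grip_width': 0.08530050733483961}
scene [[510.13014722   0.         285.89266775]
 [  0.         510.13014722 212.69488356]
 [  0.           0.           1.        ]] [-0.77738439  0.67015728  0.70511912] [-113.65202959   -0.63658496 -115.35580011]
side [[414.08120527   0.         277.55138667]
 [  0.         414.08120527 206.76300162]
 [  0.           0.           1.        ]] [0.46625086 0.89741555 0.76680102] [-1.28989423e+02  3.59680538e-02 -1.73304435e+02]
```

View pics/scene0.png

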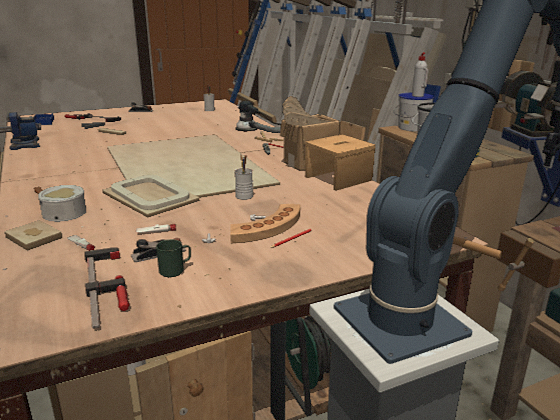

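View pics/side0.png

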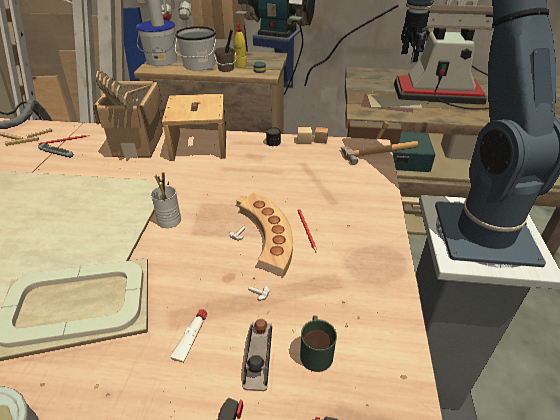

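The side view shows the rail at about (235–293, 193–275), with the covers at about (259–278, 204–250) and the tenon apparently at the top end. I'll enlarge it and measure the cover centres.

```bash
cat > h.py <<'E'
import numpy as np,cv2
from scipy.spatial.transform import Rotation as R
def load(n): return dict(np.load(n))
def ray(c,uv,z):
    K=c["camera_matrix"];Rm=R.from_euler('xyz',c["attitude"],degrees=True).as_matrix()
    uv=np.atleast_2d(uv);d=np.c_[(uv-K[:2,2])/[K[0,0],K[1,1]],np.ones(len(uv))]@Rm.T
    return c["position"]+d*((z-c["position"][2])/d[:,2])[:,None]
def deproj(c,uv):
    K=c["camera_matrix"];Rm=R.from_euler('xyz',c["attitude"],degrees=True).as_matrix()
    uv=np.atleast_2d(uv);z=c["depth"][uv[:,1].astype(int),uv[:,0].astype(int)]
    d=np.c_[(uv-K[:2,2])/[K[0,0],K[1,1]],np.ones(len(uv))]*z[:,None]
    return c["position"]+d@Rm.T
E
python3 - <<'E'
from h import *
for n,(x0,y0,x1,y1) in {"side":(215,180,335,310),"scene":(180,190,340,260)}.items():
    c=load(f"{n}0.npz");p=c["pixels"][y0:y1,x0:x1,::-1]
    k=600//(y1-y0) if n=="side" else 5
    cv2.imwrite(f"pics/{n}_z.png",cv2.resize(p,None,fx=k,fy=k,interpolation=cv2.INTER_CUBIC)); print(k)
    hsv=cv2.cvtColor(np.ascontiguousarray(p),cv2.COLOR_BGR2HSV)
    for (u,v) in ([(269,217),(255,212),(273,229),(284,255)] if n=="side" else [(264,222),(240,232)]):
        print(n,u,v,hsv[v-y0,u-x0],deproj(c,[(u,v)]))
E
```

```text
4
side 269 217 [ 14 135 155] [[0.59032116 0.04477631 0.03365527]]
side 255 212 [ 16 122 232] [[0.63166735 0.02818397 0.03373543]]
side 273 229 [ 12 155 170] [[0.57338853 0.09177637 0.03347885]]
side 284 255 [ 17 117 239] [[0.53464925 0.18249648 0.0327057 ]]
5
scene 264 222 [ 11 156 126] [[0.56499911 0.10189332 0.03461012]]
scene 240 232 [ 14 126 210] [[0.52297732 0.19793931 0.03724075]]
```

View pics/side_z.png

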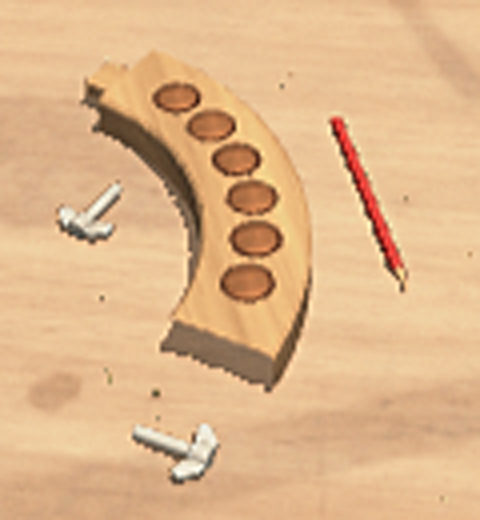

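View pics/scene_z.png

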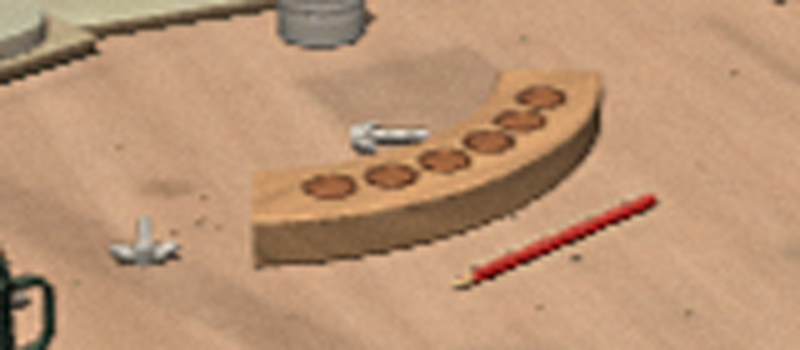

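The enlarged side view shows the tenon at the far end, at about (240, 200) in the full image. Cover 1 is beside it at about (259, 204) and cover 6 is at about (277, 251). The bulging side faces the robot.

```bash
cat > meas.py <<'E'
from h import *
from scipy.optimize import least_squares
s=[];
def model(p):
    a=(2.5-np.arange(6))*0.2
    l=np.c_[200*np.cos(a)-200,200*np.sin(a)]/1000
    c,sn=np.cos(p[2]),np.sin(p[2]);return l@np.array([[c,-sn],[sn,c]]).T+p[:2]
def covers(c,box,n):
    x0,y0,x1,y1=box;p=c["pixels"][y0:y1,x0:x1,::-1]
    k=6;p=cv2.resize(np.ascontiguousarray(p),None,fx=k,fy=k,interpolation=cv2.INTER_CUBIC)
    h=cv2.cvtColor(p,cv2.COLOR_BGR2HSV)
    m=((h[:,:,0]<16)&(h[:,:,1]>128)&(h[:,:,2]<205)&(h[:,:,2]>70)).astype(np.uint8)*255
    m=cv2.morphologyEx(m,cv2.MORPH_OPEN,np.ones((7,7)))
    m=cv2.morphologyEx(m,cv2.MORPH_CLOSE,np.ones((7,7)))
    cv2.imwrite(f"pics/{n}.png",m)
    cs,_=cv2.findContours(m,cv2.RETR_EXTERNAL,cv2.CHAIN_APPROX_NONE)
    out=[]
    for q in cs:
        A=cv2.contourArea(q)/k/k
        if A<25: continue
        hull=cv2.convexHull(q);M=cv2.moments(hull)
        out.append(((M['m10']/M['m00']+.5)/k-.5+x0,(M['m01']/M['m00']+.5)/k-.5+y0,A))
    return np.array(out)
def fit(P):
    return least_squares(lambda p:(model(p)-P).ravel(),[P[:,0].mean(),P[:,1].mean(),np.pi])
E
python3 - <<'E'
from meas import *
for n,b in {"side":(248,195,292,260),"scene":(236,202,300,234)}.items():
    c=load(f"{n}0.npz");o=covers(c,b,n+"_m");print(n);print(o.round(1))
    P=ray(c,o[:,:2],0.036);P=P[np.argsort(P[:,1])];print(P.round(4))
    if len(P)==6:
        f=fit(P[:,:2]);print(f.x,np.degrees(f.x[2]),(np.abs(f.fun).max()));print(model(f.x).round(4))
E
```

```text
side
[[276.4 250.3 109.2]
 [278.5 239.4  98.3]
 [277.4 229.   88.6]
 [266.6 211.8 231.6]]
[[0.5996 0.0262 0.036 ]
 [0.5615 0.0932 0.036 ]
 [0.5541 0.1321 0.036 ]
 [0.5547 0.1719 0.036 ]]
scene
[[245.7 226.9  43.2]
 [257.9 224.7  40.1]
 [278.5 215.7 148.9]]
[[0.5881 0.0411 0.036 ]
 [0.5514 0.1283 0.036 ]
 [0.5518 0.1685 0.036 ]]
```

```bash
sed -i 's/np.ones((7,7)))$/np.ones((9,9)))/;s/m=cv2.morphologyEx(m,cv2.MORPH_CLOSE.*//;s/h\[:,:,2\]<205/h[:,:,2]<VM/;s/^s=\[\];/VM=205/' meas.py
python3 - <<'E'
import meas
from meas import *
fs=[]
for n,b in {"side":(248,195,292,260),"scene":(236,202,300,234)}.items():
  for vm in(165,175,185,195):
    meas.VM=vm
    c=load(f"{n}0.npz");o=covers(c,b,n+f"_m");print(n,vm,len(o))
    if len(o)!=6: continue
    for z in (0.034,0.037):
        P=ray(c,o[:,:2],z);P=P[np.argsort(P[:,1])]
        f=fit(P[:,:2]);print(z,f.x.round(4),np.degrees(f.x[2]),(np.abs(f.fun).max()));print(model(f.x).round(4).tolist())
E
```

```text
side 165 0
side 175 4
side 185 6
0.034 [0.5689 0.0711 3.5309] 202.3042950548847 0.0008324943457390654
[[0.628, -0.0084], [0.5996, 0.0198], [0.5774, 0.053], [0.5623, 0.0899], [0.5548, 0.1291], [0.5552, 0.1691]]
0.037 [0.5685 0.0744 3.5309] 202.3042897128088 0.0007468765408020772
[[0.6275, -0.005], [0.5992, 0.0231], [0.577, 0.0563], [0.5618, 0.0933], [0.5543, 0.1325], [0.5547, 0.1724]]
side 195 6
0.034 [0.5685 0.0717 3.5274] 202.10659812991753 0.0005242295935878882
[[0.6272, -0.0079], [0.599, 0.0203], [0.5769, 0.0536], [0.5619, 0.0906], [0.5545, 0.1298], [0.555, 0.1697]]
0.037 [0.568  0.075  3.5274] 202.1065903025068 0.0005925650393252546
[[0.6268, -0.0046], [0.5985, 0.0236], [0.5764, 0.0569], [0.5614, 0.0939], [0.554, 0.1332], [0.5546, 0.1731]]
scene 165 3
scene 175 6
0.034 [0.5694 0.0684 3.5261] 202.03312558996367 0.0007216249697962335
[[0.6281, -0.0113], [0.5999, 0.017], [0.5779, 0.0503], [0.5629, 0.0873], [0.5556, 0.1266], [0.5562, 0.1665]]
0.037 [0.5634 0.0711 3.5261] 202.0331337318287 0.00034290891072603913
[[0.622, -0.0086], [0.5938, 0.0197], [0.5718, 0.053], [0.5568, 0.09], [0.5495, 0.1292], [0.5501, 0.1692]]
scene 185 5
scene 195 5
```

Both views agree on the rail at about (0.567, 0.071) with yaw about 202°, and the 40 mm cover spacing fits to under 1 mm. I'll shut the gripper and turn the tool square to the world first.

>>> play_rows([
  [[0,0,0],[0,0,-0.132]],
  [[0,0,0],[0,0,-0.132]],
  [[0,0,0],[0,0,-0.132]],
  [[0,0,0],[0,0,-0.132]],
  [[0,0,0],[0,0,-0.132]],
  [[0,0,0],[0,0,-0.132]],
  [[0,0,0],[0,0,-0.132]],
  [[0,0,0],[0,0,-0.132]],
  [[0,0,0],[0,0,-0.132]],
  [[0,0,0],[0,0,-0.132]],
], gripper=1, newtons=30)

```text
time: 1.1
ee_pos: [0.1693, -0.6531, 0.2308]
tool_rot: [-179.9, 0.0, 0.5]
contact_force: [0.2, -0.2, -0.3]
grip_width: -0.0002
```

>>> play_rows([
  [[0.0255,-0.036,0],[0,0,0]],
  [[0.0255,-0.036,0],[0,0,0]],
  [[0.0255,-0.036,0],[0,0,0]],
  [[0.0255,-0.036,0],[0,0,0]],
  [[0.0255,-0.036,0],[0,0,0]],
  [[0.0255,-0.036,0],[0,0,0]],
  [[0.0255,-0.036,0],[0,0,0]],
  [[0.0255,-0.036,0],[0,0,0]],
  [[0.0255,-0.036,0],[0,0,0]],
  [[0.0255,-0.036,0],[0,0,0]],
  [[0.0255,-0.036,0],[0,0,0]],
  [[0.0255,-0.036,0],[0,0,0]],
  [[0.0255,-0.036,0],[0,0,0]],
  [[0.0255,-0.036,0],[0,0,0]],
  [[0.0255,-0.036,0],[0,0,0]],
  [[0.0255,-0.036,0],[0,0,0]],
  [[0.0255,-0.036,0],[0,0,0]],
  [[0.0255,-0.036,0],[0,0,0]],
  [[0,0,0],[0,0,0]],
  [[0,0,0],[0,0,0]],
])

```text
time: 3.1
ee_pos: [0.6265, -0.0028, 0.2305]
tool_rot: [-180.0, 0.1, 0.3]
contact_force: [0.5, -0.5, 0.6]
grip_width: 0.0002
```

```bash
python3 - <<'E'
from plant import read_state, capture
import cv2,numpy as np
s=read_state();print(s['time'],s['ee_pos'],s['tool_rot'],s['q'])
for n in("wrist",):
    c=capture(n);cv2.imwrite(f"pics/{n}1.png",c["pixels"][:,:,::-1]);np.savez(f"{n}1.npz",**c)
    print(n,c["camera_matrix"],c["position"],c["attitude"])
E
```

```text
3.1 [ 0.62649049 -0.00275479  0.23054228] [-1.79986514e+02  7.30792387e-02  3.06363947e-01] [ 12.02196391  30.33042083 -25.98662737  89.54675791  14.28334636
  63.50893678 -16.9839666 ]
wrist [[372.16690411   0.         276.32161211]
 [  0.         372.16690411 205.70286488]
 [  0.           0.           1.        ]] [0.62577718 0.06648276 0.37346221] [1.64584688e+02 6.07263261e-02 3.19697728e-01]
```

View pics/wrist1.png

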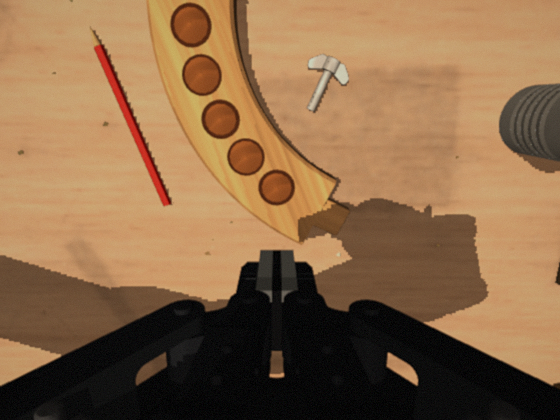

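The wrist view shows covers 1–5 at about (277,187), (246,156), (221,118), (202,75) and (191,24). The tenon is by cover 1 at about (335,215). I'll cross-check the positions.

```bash
python3 - <<'E'
import meas
from meas import *
c=load("wrist1.npz")
for vm in(175,190,205):
    meas.VM=vm
    o=covers(c,(160,0,298,208),"wm");o=o[o[:,2]>500];print(o.round(1).tolist())
    for z in (0.034,0.037):
        P=ray(c,o[:,:2],z);P=P[np.argsort(P[:,1])][:5,:2]
        f=least_squares(lambda p:(model(p)[:5]-P).ravel(),[.567,.071,3.53]);print(z,f.x.round(4),np.degrees(f.x[2]),(np.abs(f.fun).max()));print(model(f.x).round(4).tolist())
E
```

```text
[[276.2, 187.0, 1054.4], [245.8, 156.5, 1109.0], [220.5, 118.7, 1162.5], [201.7, 74.4, 1284.5], [190.5, 24.6, 1431.7], [258.2, 81.2, 763.6]]
0.034 [0.5798 0.0633 3.4421] 197.2151288547959 0.03471179453456785
[[0.6316, -0.0211], [0.6059, 0.0094], [0.5867, 0.0445], [0.5749, 0.0826], [0.5709, 0.1224], [0.5748, 0.1621]]
0.037 [0.5801 0.0634 3.4421] 197.21523141973256 0.034573911566804894
[[0.6319, -0.0209], [0.6061, 0.0096], [0.587, 0.0446], [0.5752, 0.0828], [0.5712, 0.1225], [0.5751, 0.1623]]
[[276.3, 187.0, 1082.8], [245.9, 156.5, 1123.9], [220.6, 118.6, 1168.5], [201.8, 74.3, 1292.1], [190.5, 24.6, 1435.2], [258.2, 81.7, 831.3]]
0.034 [0.5799 0.0632 3.4432] 197.2835676000271 0.034693376899612716
[[0.6318, -0.0211], [0.606, 0.0094], [0.5868, 0.0444], [0.5749, 0.0825], [0.5709, 0.1223], [0.5748, 0.162]]
0.037 [0.5802 0.0633 3.4432] 197.28367136443387 0.034556027380040266
[[0.632, -0.0209], [0.6063, 0.0096], [0.5871, 0.0446], [0.5752, 0.0827], [0.5711, 0.1224], [0.5751, 0.1622]]
[[220.6, 118.6, 1172.4], [201.9, 74.3, 1298.6], [190.5, 24.6, 1435.2], [254.3, 117.8, 4947.9]]Traceback (most recent call last):
  File "<stdin>", line 9, in <module>
    return func(*args, **kwargs)
    vector_fun = VectorFunction(
        fun_wrapped,
    ...<6 lines>...
        workers=workers
    )
    self._update_fun()
    ~~~~~~~~~~~~~~~~^^
    self.f = self.fun_wrapped(xp_copy(self.x))
             ~~~~~~~~~~~~~~~~^^^^^^^^^^^^^^^^^
    return np.atleast_1d(self.fun(x))
                         ~~~~~~~~^^^
    return self.f(x, *self.args, **self.kwargs)
           ~~~~~~^^^^^^^^^^^^^^^^^^^^^^^^^^^^^^
  File "<stdin>", line 9, in <lambda>
ValueError: operands could not be broadcast together with shapes (5,2) (4,2)
```

The sixth blob is the rail's inner shadow, so I'll leave it out.

```bash
python3 - <<'E'
from meas import *
c=load("wrist1.npz")
o=np.array([[276.3,187.0],[245.9,156.5],[220.6,118.6],[201.8,74.3],[190.5,24.6]])
for z in (0.034,0.036):
    P=ray(c,o,z)[:,:2]
    f=least_squares(lambda p:(model(p)[:5]-P).ravel(),[.567,.071,3.53]);print(z,f.x.round(4),np.degrees(f.x[2]),(np.abs(f.fun).max()));print(model(f.x).round(4).tolist())
E
```

```text
0.034 [0.5675 0.071  3.5236] 201.88746277500465 0.0002527556591428448
[[0.6259, -0.0089], [0.5978, 0.0195], [0.5758, 0.0528], [0.5609, 0.0899], [0.5537, 0.1292], [0.5544, 0.1691]]
0.036 [0.5677 0.071  3.5236] 201.887467924198 0.0003724342190594143
[[0.6262, -0.0088], [0.598, 0.0195], [0.5761, 0.0529], [0.5612, 0.0899], [0.554, 0.1292], [0.5547, 0.1691]]
```

All three views agree to about 2 mm. Next I'll descend above cover 1.

>>> play_rows([
  [[0,0.006,0.02],[0,0,0]],
  [[0,0,0.03],[0,0,0]],
  [[0,0,0.03],[0,0,0]],
  [[0,0,0.03],[0,0,0]],
  [[0,0,0.03],[0,0,0]],
  [[0,0,0.02],[0,0,0]],
  [[0,0,0.01],[0,0,0]],
  [[0,0,0.01],[0,0,0]],
  [[0,0,0],[0,0,0]],
  [[0,0,0],[0,0,0]],
])

```text
time: 4.15
ee_pos: [0.627, -0.0103, 0.0521]
tool_rot: [180.0, -0.1, 0.1]
contact_force: [0.1, -0.5, 0.3]
grip_width: 0.0004
```

>>> play_rows([
  [[0,-0.001,0.003],[0,0,0]],
  [[0,0,0.003],[0,0,0]],
  [[0,0,0.002],[0,0,0]],
  [[0,0,0],[0,0,0]],
  [[0,0,0],[0,0,0]],
])

```text
time: 4.65
ee_pos: [0.6265, -0.009, 0.0433]
tool_rot: [-180.0, 0.0, 0.2]
contact_force: [-0.8, 0.1, -0.0]
grip_width: 0.0001
```

>>> play_rows([
  [[0,0,0.001],[0,0,0]],
  [[0,0,0.001],[0,0,0]],
  [[0,0,0],[0,0,0]],
])

```text
time: 4.95
ee_pos: [0.6265, -0.009, 0.0412]
tool_rot: [180.0, 0.0, 0.2]
contact_force: [-0.3, -0.0, -0.2]
grip_width: 0.0002
```

>>> play_rows([
  [[0,0,0.001],[0,0,0]],
  [[0,0,0.001],[0,0,0]],
  [[0,0,0],[0,0,0]],
])

```text
time: 5.25
ee_pos: [0.6266, -0.009, 0.0393]
tool_rot: [-180.0, -0.0, 0.2]
contact_force: [0.5, 0.4, 1.1]
grip_width: 0.0004
```

>>> play_rows([
  [[0,0,0.001],[0,0,0]],
  [[0,0,0.001],[0,0,0]],
  [[0,0,0.001],[0,0,0]],
  [[0,0,0.0007],[0,0,0]],
  [[0,0,0],[0,0,0]],
  [[0,0,0],[0,0,0]],
])

```text
time: 5.85
ee_pos: [0.6266, -0.009, 0.0355]
tool_rot: [-180.0, 0.0, 0.2]
contact_force: [-0.2, -0.3, -0.3]
grip_width: 0.0
```

>>> play_rows([
  [[-0.0015,-0.0014,0],[0,0,0]],
  [[-0.0015,-0.0014,0],[0,0,0]],
  [[-0.0015,-0.0014,0],[0,0,0]],
  [[-0.0015,-0.0014,0],[0,0,0]],
  [[-0.0015,-0.0014,0],[0,0,0]],
  [[-0.0015,-0.0014,0],[0,0,0]],
  [[-0.0015,-0.0014,0],[0,0,0]],
  [[-0.0015,-0.0014,0],[0,0,0]],
])

```text
time: 6.65
ee_pos: [0.6144, 0.0023, 0.0356]
tool_rot: [-180.0, 0.0, 0.2]
contact_force: [1.1, -0.2, 0.7]
grip_width: 0.0001
```

```bash
python3 - <<'E'
from plant import read_state, capture
import cv2,numpy as np
s=read_state();print(s['time'],s['ee_pos'],s['contact_force'])
c=capture("wrist");p=c["pixels"][:,:,::-1];cv2.imwrite("pics/wrist2.png",p);np.savez("wrist2.npz",**c)
s=capture("side");np.savez("side2.npz",**s);cv2.imwrite("pics/side2.png",cv2.resize(s["pixels"][160:300,200:340,::-1],None,fx=4,fy=4,interpolation=cv2.INTER_CUBIC))
E
```

```text
6.65 [0.61436939 0.00230537 0.03557136] [ 1.08314509 -0.2339059   0.74717727]
```

View pics/wrist2.png

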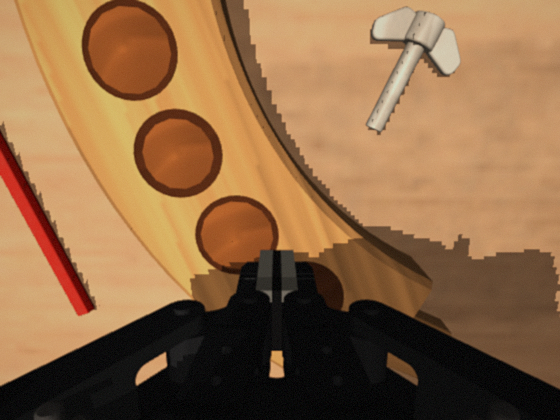

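View pics/side2.png

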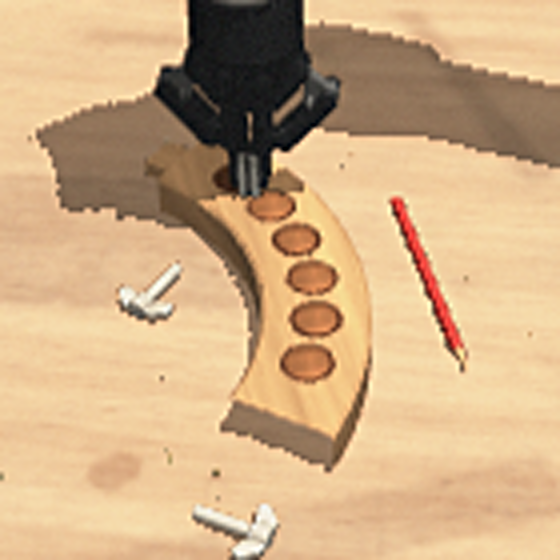

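The wrist view shows the tip between cover 1 (mostly hidden, about (325,285)) and cover 2 (about (237,233)). In the side view the rail has not moved. Continuing over cover 2.

>>> play_rows([
  [[-0.0016,-0.0017,0],[0,0,0]],
  [[-0.0016,-0.0017,0],[0,0,0]],
  [[-0.0016,-0.0017,0],[0,0,0]],
  [[-0.0016,-0.0017,0],[0,0,0]],
  [[-0.0016,-0.0017,0],[0,0,0]],
  [[-0.0016,-0.0017,0],[0,0,0]],
])

```text
time: 7.35
ee_pos: [0.6046, 0.0127, 0.0356]
tool_rot: [-180.0, 0.0, 0.2]
contact_force: [1.2, -1.3, 1.8]
grip_width: 0.0002
```

>>> play_rows([
  [[-0.0016,-0.0017,0],[0,0,0]],
  [[-0.0016,-0.0017,0],[0,0,0]],
  [[-0.0016,-0.0017,0],[0,0,0]],
  [[-0.0016,-0.0017,0],[0,0,0]],
  [[0,0,0],[0,0,0]],
])

```text
time: 7.85
ee_pos: [0.598, 0.0195, 0.0355]
tool_rot: [-180.0, 0.0, 0.2]
contact_force: [-0.2, 0.1, 1.7]
grip_width: -0.0
```

```bash
python3 - <<'E'
from meas import *
from plant import read_state, capture
s=read_state();print(s['time'],s['ee_pos'],s['contact_force'])
s=capture("side");np.savez("side3.npz",**s);cv2.imwrite("pics/side3.png",cv2.resize(s["pixels"][160:300,200:340,::-1],None,fx=4,fy=4,interpolation=cv2.INTER_CUBIC))
a=load("side0.npz")
import meas;meas.VM=190
for c in (a,s):
    o=covers(c,(264,222,292,260),"x");P=ray(c,o[:,:2],.036);print(P[np.argsort(P[:,1]),:2].round(4).tolist())
E
```

```text
7.85 [0.5979637  0.01953063 0.03550933] [-0.20124651  0.14826672  1.69663163]
[[0.5624, 0.0917], [0.5542, 0.132], [0.5549, 0.1713]]
[[0.5674, 0.0909], [0.5547, 0.1309], [0.5554, 0.17]]
```

View pics/side3.png

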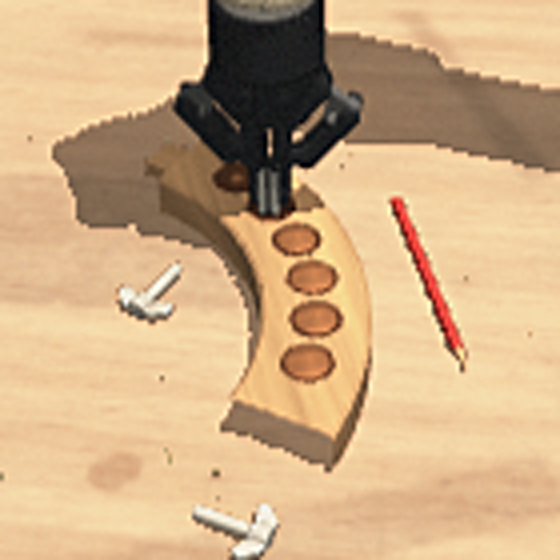

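The side view shows cover 2 under the tip at about (270,212) in the crop, with the rail still within about 1 mm. Continuing over covers 3 and 4.

>>> play_rows([
  [[-0.0014,-0.0019,0],[0,0,0]],
  [[-0.0014,-0.0019,0],[0,0,0]],
  [[-0.0014,-0.0019,0],[0,0,0]],
  [[-0.0014,-0.0019,0],[0,0,0]],
  [[-0.0014,-0.0019,0],[0,0,0]],
  [[-0.0014,-0.0019,0],[0,0,0]],
  [[-0.0013,-0.002,0],[0,0,0]],
  [[-0.0013,-0.002,0],[0,0,0]],
  [[-0.0013,-0.002,0],[0,0,0]],
  [[-0.0013,-0.002,0],[0,0,0]],
  [[-0.0013,-0.002,0],[0,0,0]],
  [[-0.0013,-0.002,0],[0,0,0]],
  [[-0.0012,-0.002,0],[0,0,0]],
  [[-0.0012,-0.002,0],[0,0,0]],
  [[-0.0012,-0.002,0],[0,0,0]],
  [[-0.0012,-0.002,0],[0,0,0]],
  [[-0.0012,-0.002,0],[0,0,0]],
  [[0,0,0],[0,0,0]],
])

```text
time: 9.7
ee_pos: [0.5759, 0.053, 0.0356]
tool_rot: [-180.0, 0.0, 0.2]
contact_force: [-0.7, 0.1, 1.8]
grip_width: 0.0001
```

>>> play_rows([
  [[-0.001,-0.0021,0],[0,0,0]],
  [[-0.001,-0.0021,0],[0,0,0]],
  [[-0.001,-0.0021,0],[0,0,0]],
  [[-0.001,-0.0021,0],[0,0,0]],
  [[-0.001,-0.0021,0],[0,0,0]],
  [[-0.001,-0.0021,0],[0,0,0]],
  [[-0.0009,-0.0021,0],[0,0,0]],
  [[-0.0009,-0.0021,0],[0,0,0]],
  [[-0.0009,-0.0021,0],[0,0,0]],
  [[-0.0008,-0.0022,0],[0,0,0]],
  [[-0.0008,-0.0022,0],[0,0,0]],
  [[-0.0008,-0.0022,0],[0,0,0]],
  [[-0.0007,-0.0022,0],[0,0,0]],
  [[-0.0007,-0.0022,0],[0,0,0]],
  [[-0.0007,-0.0022,0],[0,0,0]],
  [[-0.0006,-0.0022,0],[0,0,0]],
  [[-0.0006,-0.0022,0],[0,0,0]],
  [[0,0,0],[0,0,0]],
])

```text
time: 11.5
ee_pos: [0.5615, 0.0895, 0.0356]
tool_rot: [-180.0, 0.0, 0.2]
contact_force: [0.1, 0.2, 1.9]
grip_width: -0.0004
```

```bash
python3 - <<'E'
from meas import *
from plant import read_state, capture
s=read_state();print(s['time'],s['ee_pos'],s['contact_force'])
s=capture("side");np.savez("side4.npz",**s);cv2.imwrite("pics/side4.png",cv2.resize(s["pixels"][160:300,200:340,::-1],None,fx=4,fy=4,interpolation=cv2.INTER_CUBIC))
E
```

```text
11.5 [0.56153769 0.08951314 0.03560241] [0.07144627 0.17367526 1.86004539]
```

View pics/side4.png

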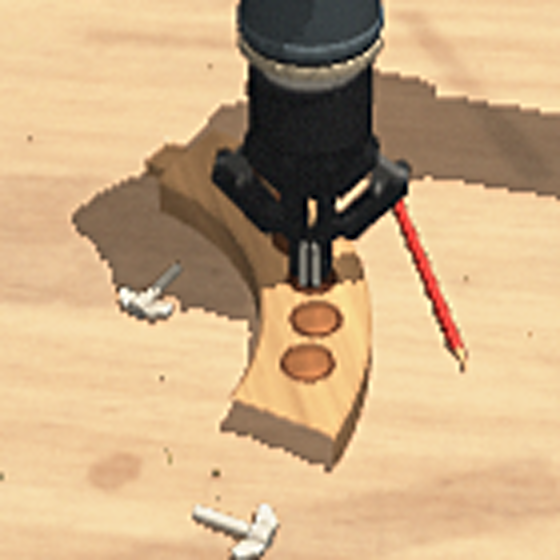

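The side view shows the tip on cover 4, with 5 and 6 still proud at about (316,318) and (308,362) in the crop, and the rail's outline unchanged. Continuing to the plain end.

>>> play_rows([
  [[-0.0006,-0.0022,0],[0,0,0]],
  [[-0.0006,-0.0022,0],[0,0,0]],
  [[-0.0006,-0.0022,0],[0,0,0]],
  [[-0.0006,-0.0022,0],[0,0,0]],
  [[-0.0006,-0.0022,0],[0,0,0]],
  [[-0.0005,-0.0022,0],[0,0,0]],
  [[-0.0005,-0.0022,0],[0,0,0]],
  [[-0.0005,-0.0022,0],[0,0,0]],
  [[-0.0004,-0.0022,0],[0,0,0]],
  [[-0.0004,-0.0022,0],[0,0,0]],
  [[-0.0004,-0.0022,0],[0,0,0]],
  [[-0.0004,-0.0022,0],[0,0,0]],
  [[-0.0003,-0.0022,0],[0,0,0]],
  [[-0.0003,-0.0022,0],[0,0,0]],
  [[-0.0003,-0.0022,0],[0,0,0]],
  [[-0.0003,-0.0022,0],[0,0,0]],
  [[-0.0002,-0.0022,0],[0,0,0]],
  [[-0.0002,-0.0022,0],[0,0,0]],
  [[0,0,0],[0,0,0]],
])

```text
time: 13.45
ee_pos: [0.5537, 0.1291, 0.0356]
tool_rot: [-180.0, 0.0, 0.2]
contact_force: [0.4, 0.5, 2.5]
grip_width: 0.0001
```

>>> play_rows([
  [[-0.0002,-0.0022,0],[0,0,0]],
  [[-0.0001,-0.0022,0],[0,0,0]],
  [[-0.0001,-0.0022,0],[0,0,0]],
  [[-0.0001,-0.0022,0],[0,0,0]],
  [[0,-0.0022,0],[0,0,0]],
  [[0,-0.0022,0],[0,0,0]],
  [[0,-0.0022,0],[0,0,0]],
  [[0,-0.0022,0],[0,0,0]],
  [[0,-0.0022,0],[0,0,0]],
  [[0,-0.0022,0],[0,0,0]],
  [[0.0001,-0.0022,0],[0,0,0]],
  [[0.0001,-0.0022,0],[0,0,0]],
  [[0.0001,-0.0022,0],[0,0,0]],
  [[0.0002,-0.0022,0],[0,0,0]],
  [[0.0002,-0.0022,0],[0,0,0]],
  [[0.0002,-0.0022,0],[0,0,0]],
  [[0.0002,-0.0022,0],[0,0,0]],
  [[0.0002,-0.0022,0],[0,0,0]],
  [[0,0,0],[0,0,0]],
])

```text
time: 15.35
ee_pos: [0.5545, 0.1687, 0.0356]
tool_rot: [-180.0, -0.0, 0.2]
contact_force: [-0.7, 0.6, 2.4]
grip_width: -0.0005
```

```bash
python3 - <<'E'
from meas import *
from plant import read_state, capture
s=read_state();print(s['time'],s['ee_pos'],s['contact_force'])
s=capture("scene");np.savez("scene5.npz",**s);cv2.imwrite("pics/scene5.png",cv2.resize(s["pixels"][160:270,180:340,::-1],None,fx=4,fy=4,interpolation=cv2.INTER_CUBIC))
E
```

```text
15.35 [0.55454111 0.1687318  0.03562583] [-0.71066385  0.64951138  2.35528394]
```

View pics/scene5.png

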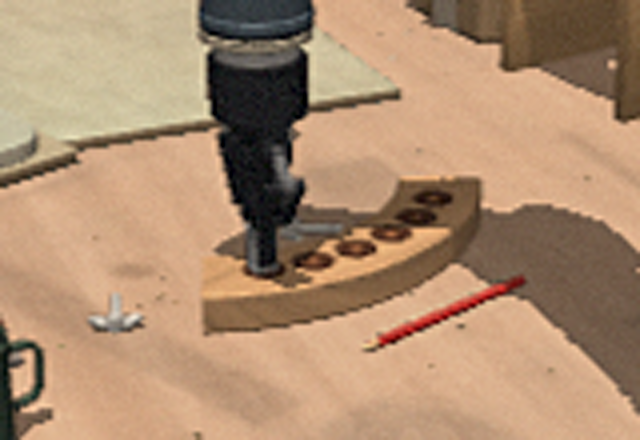

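The scene view shows covers 1–5 sunk with dark rims and the tip on cover 6 at about (262,268) in the crop. I'll run off slightly past it, rise to about 60 mm, and check before leaving.

>>> play_rows([
  [[0.0003,-0.0022,0],[0,0,0]],
  [[0.0003,-0.0022,0],[0,0,0]],
  [[0.0004,-0.0022,0],[0,0,0]],
  [[0.0004,-0.0022,0],[0,0,0]],
  [[0.0004,-0.0022,0],[0,0,0]],
  [[0,0,-0.005],[0,0,0]],
  [[0,0,-0.01],[0,0,0]],
  [[0,0,-0.01],[0,0,0]],
  [[0,0,0],[0,0,0]],
])

```text
time: 16.3
ee_pos: [0.5573, 0.1794, 0.0626]
tool_rot: [-179.9, -0.2, 0.2]
contact_force: [0.7, -0.5, 0.2]
grip_width: -0.0001
```

```bash
python3 - <<'E'
from meas import *
from plant import read_state, capture
s=read_state();print(s['time'],s['ee_pos'],s['contact_force'])
M=model([.5676,.071,np.radians(202)])
for n in("side","scene","wrist"):
    c=capture(n);np.savez(f"{n}6.npz",**c)
    cr=c["pixels"][160:300,200:340] if n=="side" else c["pixels"][190:250,220:320] if n=="scene" else c["pixels"]
    cv2.imwrite(f"pics/{n}6.png",cv2.resize(cr[:,:,::-1],None,fx=1 if n=="wrist" else 4,fy=1 if n=="wrist" else 4,interpolation=cv2.INTER_CUBIC))
    Rm=R.from_euler('xyz',c["attitude"],degrees=True).as_matrix()
    for tag,cc in (("now",c),("start",load(f"{n}0.npz") if n!="wrist" else load("wrist1.npz"))):
        K=cc["camera_matrix"];Rm=R.from_euler('xyz',cc["attitude"],degrees=True).as_matrix()
        h,w=cc["depth"].shape;vv,uu=np.mgrid[:h,:w];P=deproj(cc,np.c_[uu.ravel(),vv.ravel()])
        out=[]
        for m in M:
            d=np.hypot(*(P[:,:2]-m).T);k=(d<.005)&(P[:,2]<.06)&(P[:,2]>.02)
            k2=(d>.0175)&(d<.020)&(P[:,2]<.06)&(P[:,2]>.02)
            out.append((round(1000*(np.median(P[k,2])-np.median(P[k2,2])),1),int(k.sum())) if k.sum()>1 and k2.sum()>1 else None)
        print(n,tag,out)
E
```

```text
16.3 [0.55732617 0.17941215 0.06257732] [ 0.68351751 -0.51768657  0.21651572]
side now [None, None, None, None, None, (np.float64(-0.0), 11)]
side start [(np.float64(4.5), 6), (np.float64(3.4), 7), (np.float64(5.0), 8), (np.float64(5.2), 9), (np.float64(5.5), 8), (np.float64(4.5), 11)]
scene now [(np.float64(2.0), 3), (np.float64(3.5), 3), (np.float64(-0.2), 3), (np.float64(0.5), 5), (np.float64(1.3), 2), (np.float64(-0.9), 3)]
scene start [(np.float64(3.5), 4), (np.float64(7.2), 2), (np.float64(5.3), 5), (np.float64(6.0), 3), (np.float64(3.6), 4), (np.float64(5.5), 6)]
wrist now [None, None, None, None, None, None]
wrist start [(np.float64(5.5), 91), (np.float64(6.2), 99), (np.float64(5.4), 99), (np.float64(6.1), 117), (np.float64(5.5), 132), None]
```

View pics/side6.png

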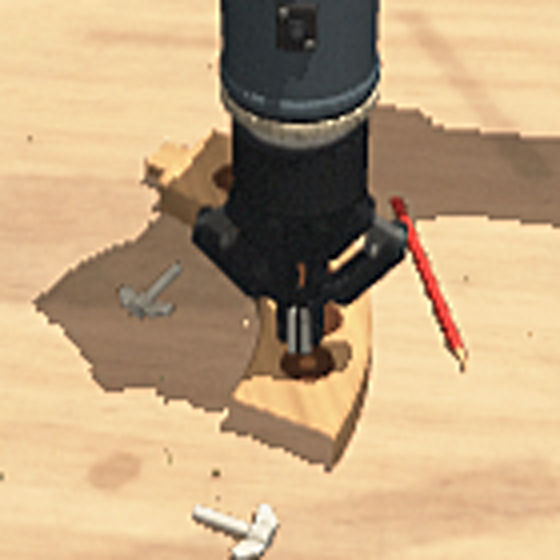

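View pics/scene6.png

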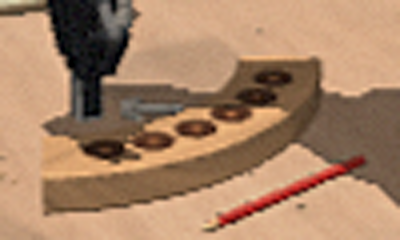

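Cover 6 has gone from +4.5 mm proud to level. Next I'll rise and look at the whole row from the wrist.

>>> play_rows([
  [[0,0,-0.03],[0,0,0]],
  [[0,0,-0.04],[0,0,0]],
  [[0,0,-0.04],[0,0,0]],
  [[0,0,-0.04],[0,0,0]],
  [[0,0,-0.04],[0,0,0]],
  [[0,0.03,0],[0,0,0]],
  [[0,0.03,0],[0,0,0]],
  [[0,0.03,0],[0,0,0]],
  [[0,0.03,0],[0,0,0]],
  [[0,0.03,0],[0,0,0]],
  [[0,0.03,0],[0,0,0]],
  [[0,0.02,0],[0,0,0]],
  [[0,0,0],[0,0,0]],
  [[0,0,0],[0,0,0]],
])

```text
time: 17.85
ee_pos: [0.5567, -0.021, 0.2503]
tool_rot: [-180.0, 0.0, 0.1]
contact_force: [1.2, 0.1, -0.4]
grip_width: 0.0002
```

```bash
python3 - <<'E'
from meas import *
from plant import read_state, capture
s=read_state();print(s['time'],s['ee_pos'],s['contact_force'])
M=model([.5676,.071,np.radians(202)])
c=capture("wrist");np.savez("wrist7.npz",**c);cv2.imwrite("pics/wrist7.png",c["pixels"][:,:,::-1])
s=capture("side");cv2.imwrite("pics/side7.png",s["pixels"][:,:,::-1])
cc=c;h,w=cc["depth"].shape;vv,uu=np.mgrid[:h,:w];P=deproj(cc,np.c_[uu.ravel(),vv.ravel()])
for m in M:
    d=np.hypot(*(P[:,:2]-m).T);g=(P[:,2]<.06)&(P[:,2]>.02);k=(d<.005)&g;k2=(d>.018)&(d<.020)&g
    print(k.sum(),1000*(np.median(P[k,2])-np.median(P[k2,2])))
E
```

```text
17.85 [ 0.55666901 -0.02096386  0.250293  ] [ 1.16144146  0.08719194 -0.39166845]
81 0.8691982344311566
87 0.9993819635502055
95 1.0488129516319777
103 1.0681233481852348
112 0.8034403152001046
0 nan
  return _methods._mean(a, axis=axis, dtype=dtype,
  ret = ret.dtype.type(ret / rcount)
```

View pics/wrist7.png

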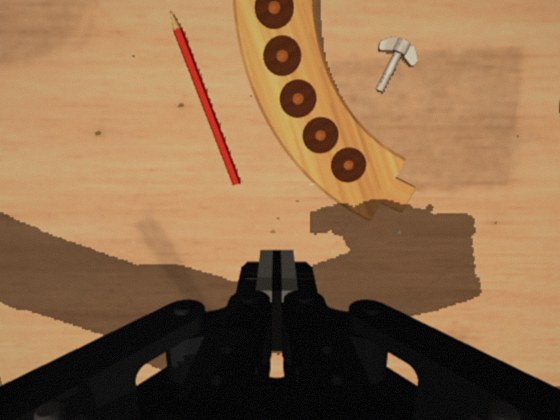

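View pics/side7.png

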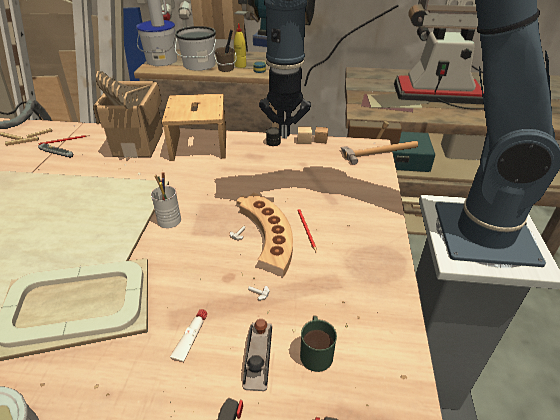

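The wrist view shows covers 1–5 (348,165 to 274,8) as matching sunken discs with crowns about 1 mm above the rail. In the side view all six look alike, and the rail, bolts, pencil, mug, plane and tube are where they were.

```bash
python3 -c "
from plant import hand_in
print(hand_in())"
```

```text
the job is handed in; nothing more can be done
None
```

I pressed all six covers in with one continuous stroke of the closed fingertips, from the tenon end to the plain end. The tip stayed about 35.6 mm above the bench along the curve, and I handed the job in at about 18 s.

- **Covers:** From above, the crowns of covers 1–5 stand about 0.8–1.1 mm above the rail, which is about 5.5–6 mm pressed in against the 4 mm needed. Cover 6 was out of the last wrist view. The side camera had shown its crown level with the rail, and in the final side picture it looks like the others.
- **Depth check that disagreed:** A depth reading from the scene camera gave covers 1 and 2 as 2.0 and 3.5 mm proud, but it rested on only about 3 pixels each. I went by the closer wrist view, which had over 80 pixels per cover.
- **Force:** The readings I took showed at most about 2.5 N on the tool.
- **Rail and other things:** Partway along the stroke, covers 5 and 6 measured within about 1.5 mm of where they started. A third reading, for cover 4, was 5 mm off; I took that to be the gripper partly covering it. In the final side picture the rail and the other things I could check by eye look unmoved. I did not measure them again at the end, and I did not check the small tin separately.

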